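# Open a push-and-turn safety cap

### The arm

A 7-joint arm with a two-finger parallel gripper is mounted at the origin on a cart in front of the work surface, level with it; the furniture and walls round the work are solid. World frame = base frame: x ahead of the robot, y to its left, z up, the work surface at z = 0. Lengths are in m, angles in rad, forces in N, time in s.
With the tool pointing down it reaches from about 0.4 to 0.85 m from the base axis. Payload 4.5 kg.
Tool frame: the origin (TCP) lies where the fingers leave the gripper's body, on its centre line; the fingertips stand 64 mm ahead of it and the grasp point (between the pads) lies 45 mm ahead of it; z points along the fingers, y is the direction in which the jaws open and shut (so a half turn about z gives the same grasp; the last joint's range is limited). The gripper opens to 88 mm and grips with 3 to 60 N. Pads are 18 mm wide; open, the fingers measure 123 mm over their backs; the gripper's body (75 mm by 187 mm) begins 45 mm behind the grasp point.
Start: joints at [-1.14, 0.689, -0.195, 1.565, 0.157, 0.902, -0.215], TCP at [0.242, 0.576, 0.303] pointing down, gripper open.
Joint ranges: [-3.01, 3.01], [-0.46, 2.08], [-1.47, 1.51], [0.13, 2.56], [-1, 4.14], [0.04, 2.09], [-2.66, 2.66]. Speed limits (rad/s): [2.57, 2.57, 3.14, 3.14, 3.14, 3.14, 3.14].

### API

Orientations are given as a unit quaternion [x, y, z, w].
In Python, from plant import monitor, snapshot, workorder, finder gives the robot as it stands.
- The arm moves only by the tool carry_out, never from a script. Its argument "motion" is one flat list of numbers, 6 for each row, row after row: the shift along the tool's x, y, z in cm, then the turn, a rotation vector about the tool's x, y, z in rad. In form: [x, y, z, rx, ry, rz, x, y, z, rx, ry, rz, ...]. A call has 1 to 8 rows; each row shifts and turns the commanded pose from where the row before left it, along the tool's axes as they then stand; what a row does not reach is not made up. A row lasts 1/8 s, in which the tool goes at most 62.5 mm and 10.7 degrees, less where a joint would pass 70% of its speed; a pose out of reach is approached as far as the arm can. A call with a gripper value outside its range is refused whole. "hand" is the finger opening in cm, from 0 to 8.81, set as the call begins (left out, the last holds). The fingers move at their own pace and stop on an object; "grip_force" is the grip in N (left out, the last holds). Time passes only in rows, so rows that do not move let the fingers close. It gives the time, the measured TCP pose, the force and the opening at its end, in the units of the state.
- monitor.get_state(): the state, without advancing time (a new reading comes with each control period).
- snapshot(name): name is "scene" or "top" or "wrist"; returns a dict with "frame" (400x640x3 uint8, red, green, blue), "range_z" (400x640 float32, m along the optical axis (not along the pixel's ray), 0 where there is no reading), "fx", "fy", "cx", "cy" (pixels), "rvec" (rotation vector, rad) and "tvec" (3), from world to camera coordinates, as OpenCV has them; the wrist camera has in their place "hand_eye" (4x4, takes a point from camera to tool coordinates, whose origin is the TCP and whose axes are the flange's). Camera axes: x right, y down, z forward; pixel columns grow to the right and rows downward; lengths in m; the calibration is good to about 2 mm. The wrist camera is an equidistant fisheye: a pixel r from the principal point sees the ray r / f radians off the axis. A picture is of the moment at which its call begins: read the wrist's pose just before it.
- workorder.finish_job(): hands the job in, once; it reports no verdict.
Trained networks look in a picture, given as the dict that the camera call returned (one of the last four; its "shot" number tells which), for a name from the list of things; names that differ only in an ending like _2 or _b are one class to them, and where a whole thing is asked for, a point or a joint stands for the part that bears it (a point fixed in the world has none). Each returns a list of dicts, best first, with "p" (0 to 1); they miss things now and then, are a little off and sometimes report something else, mostly with a low value. They report only what shows in the picture. A call takes as long as a camera call. They do not tell look-alikes from the thing itself.
- finder.masks_of(picture, thing): "pixels" (400x640 bool, what is visible of it) and "extent" ([left, top, right, bottom] in pixels, round what is visible of it).
The state is a dict: "clock": time; "q": joint angles; "qd": joint speeds; "joint_torque": joint torques, N m; "tool_pos": TCP position; "eef_rot": TCP orientation; "contact_force": force on the tool from outside, world axes, zero at the start; "moment": the same for the moment, N m; "opening": opening from 0.0 (shut) to 1.0 (fully open).
Only numpy, scipy, OpenCV 4.12 (cv2) and the standard library are available. Lean on these libraries where they do the work, as an engineer would, in place of code of your own. Each camera call takes 0.05 s, during which the arm holds its last target. There are 200 camera calls.

### The job

Open the squat, wide safety bottle: push its black cap down against the spring, turn it anticlockwise (seen from above) while holding it down, and lift it off. Set the cap down flat, top side up, in the shallow steel tray, and leave the slim tall bottle closed.

Things in the scene. Friction and masses are not known exactly. Their poses are not given: they have to be found in the camera images.
- squat_cap: To be taken off: round, black, ribbed, 50 mm diameter, 26 mm high, 40 g, on the squat white bottle; grip its side at any yaw. Origin: centre of its underside; z up out of its top. Seated, underside is 94 mm and top 120 mm above the worktop. To free it: push it straight down 7 to 8 mm (about 9 N), hold it down, turn it 60 degrees anticlockwise from above (45 to 70 will do), then lift straight up.
- squat_bottle: Wide white bottle, 90 mm diameter, fixed to the worktop in a round steel holder. Origin: centre of the underside, z up. Sloping shoulder begins 16 mm under the cap. Three inner lugs lock the cap: not pushed down over 5 mm it will not turn. It bottoms out 9 mm down; the turn stops near 80 degrees. Turned, the spring (5 N seated) lifts the cap about 4 mm; after 30 mm of lift it is clear of the neck.
- tray: Shallow square open steel tray, 128 mm wide and 14 mm high, fixed; walls and floor 3 mm thick, so the inside is 122 mm square. Origin: centre of its underside, on the worktop; inner floor at z = +3 mm.
- tall_cap: The same black cap on the slim tall white bottle (68 mm in diameter, cap top 168 mm above the worktop): leave it closed. Origin: centre of its underside; z up.
Not all that is in view belongs to the job. Leave any green or purple look-alike of the squat_cap alone.

How it is judged:
On the way:
1. the cap is off the squat bottle, at least 25 mm above where it sat (z of squat_cap in the frame of squat_bottle above 0.119 m), for 0.1 s.
At the end, for the whole second after the job is handed in: The squat bottle's cap lies at rest flat on the tray's floor, inside its walls (centre within 40 mm of the tray's centre along each side), top side up within 10 degrees; the tall bottle's cap is still within 8 mm of where it was (z of squat_cap in the frame of tray between 0 and 0.008 m and x of squat_cap in the frame of tray between -0.04 and 0.04 m and y of squat_cap in the frame of tray between -0.04 and 0.04 m and angle between squat_cap's own z axis and vertical below 0.17 rad and linear speed of squat_cap below 0.02 m/s and distance of tall_cap from where it was at the start of the episode below 0.008 m); the robot touches nothing.
It fails at once if the tall bottle's cap is displaced by more than 8 mm (distance of tall_cap from where it was at the start of the episode above 0.008 m).
It fails at once if the cap is let fall into the tray from more than 50 mm above its floor (horizontal distance between squat_cap and tray below 0.08 m and z of squat_cap in the frame of tray above 0.055 m and contact force between squat_cap and anything else below 0.02 N).
It also fails if it takes over 45 s, if anything falls off the work surface, if the arm or the gripper's body presses on something with over 40 N, if the wrist force passes 120 N, or if a joint passes its speed limit or range.

## Working session

There is one attempt and no reset: what is moved stays moved. The work goes in short steps, Python scripts to look and compute and a tool call to move; the robot and the scene stay as the last step left them, time stands still between calls to the robot, and variables do not carry over. Pictures are saved under pics/ and viewed, about 8 in all and at most 12, crops included, and the job is handed in when it is done.

Besides the shell and the picture viewer there is one more tool, called after "Emit:" by a JSON object that holds its "fn" and its "kwargs", one argument or row to a line. carry_out: Moves the arm, as the interface text tells. Its arguments: {"type":"object","properties":{"motion":{"type":"array"},"hand":{"type":"number"},"grip_force":{"type":"number"}},"required":["motion"]}

```bash
mkdir -p pics; cat > h.py <<'E'
import numpy as np, cv2
from plant import monitor, snapshot, workorder, finder
from scipy.spatial.transform import Rotation as R
def world(p):
    Rm=cv2.Rodrigues(np.array(p["rvec"],float))[0]; t=np.array(p["tvec"],float).ravel()
    v,u=np.mgrid[0:400,0:640]; z=p["range_z"]
    c=np.stack([(u-p["cx"])/p["fx"]*z,(v-p["cy"])/p["fy"]*z,z],-1)
    return (c-t)@Rm, z>0
def save(p,n,crop=None,s=1):
    im=p["frame"][:,:,::-1]
    if crop: im=im[crop[1]:crop[3],crop[0]:crop[2]]
    cv2.imwrite("pics/"+n,cv2.resize(im,None,fx=s,fy=s,interpolation=cv2.INTER_CUBIC))
E
python3 - <<'E'
from h import *
s=monitor.get_state(); print({k:np.round(v,3) for k,v in s.items()})
for n in("scene","top"):
    p=snapshot(n); save(p,n+".png"); W,ok=world(p)
    for t in("squat_cap","squat_bottle","tray","tall_cap"):
        for m in finder.masks_of(p,t)[:4]:
            k=m["pixels"]&ok
            if k.sum()<5: continue
            w=W[k]; zt=np.percentile(w[:,2],95); top=w[w[:,2]>zt-.006]
            print(n,t,round(m["p"],2),m["extent"],"top",np.round(zt,3),"ctr",np.round((top.min(0)+top.max(0))/2,3)[:2],np.round(np.ptp(top,0),3))
E
```

```text
{'clock': np.float64(0.0), 'q': array([-1.14 ,  0.69 , -0.195,  1.566,  0.157,  0.902, -0.215]), 'qd': array([ 0.001, -0.   , -0.   , -0.   ,  0.001,  0.   , -0.001]), 'joint_torque': array([-0.0000e+00, -5.2757e+01, -1.2670e+00, -1.5342e+01, -5.3000e-02,
        7.0000e-03,  0.0000e+00]), 'tool_pos': array([0.241, 0.576, 0.302]), 'eef_rot': array([ 0.197,  0.98 , -0.001, -0.   ]), 'contact_force': array([ 0.004, -0.776, -0.397]), 'moment': array([ 0.011, -0.002, -0.01 ]), 'opening': np.float64(1.0)}
scene squat_cap 0.74 [260.0, 136.5, 278.0, 162.1] top 0.124 ctr [0.544 0.25 ] [0.047 0.052 0.008]
scene squat_cap 0.7 [344.0, 229.9, 360.8, 254.3] top 0.03 ctr [ 0.558 -0.084] [0.05  0.049 0.008]
scene squat_cap 0.54 [307.0, 249.0, 330.2, 273.7] top 0.03 ctr [ 0.459 -0.082] [0.05  0.048 0.008]
scene squat_cap 0.5 [310.5, 183.2, 330.4, 201.3] top 0.031 ctr [0.611 0.101] [0.049 0.052 0.009]
scene squat_bottle 0.78 [249.9, 153.3, 291.1, 190.0] top 0.079 ctr [0.538 0.178] [0.082 0.201 0.098]
scene tray 0.66 [340.5, 254.3, 422.5, 317.1] top 0.014 ctr [ 0.538 -0.224] [0.131 0.132 0.011]
scene 
[... 161 characters left out ...]
0.246] [0.068 0.063 0.015]
top squat_cap 0.94 [218.3, 178.3, 243.9, 198.6] top 0.123 ctr [0.544 0.251] [0.048 0.048 0.008]
top squat_cap 0.82 [353.3, 216.9, 367.5, 238.9] top 0.03 ctr [ 0.459 -0.079] [0.046 0.046 0.008]
top squat_cap 0.59 [348.5, 181.7, 368.0, 203.6] top 0.029 ctr [ 0.558 -0.084] [0.047 0.047 0.008]
top squat_cap 0.56 [282.6, 160.4, 304.6, 182.5] top 0.029 ctr [0.609 0.103] [0.048 0.047 0.008]
top squat_bottle 0.76 [219.7, 171.5, 262.2, 215.6] top 0.074 ctr [0.542 0.249] [0.076 0.076 0.052]
top tray 0.72 [387.8, 176.0, 433.1, 222.8] top 0.014 ctr [ 0.537 -0.223] [0.127 0.13  0.011]
top tall_cap 0.62 [295.9, 200.2, 317.8, 222.0] top 0.171 ctr [0.486 0.058] [0.045 0.049 0.008]
```

View pics/scene.png

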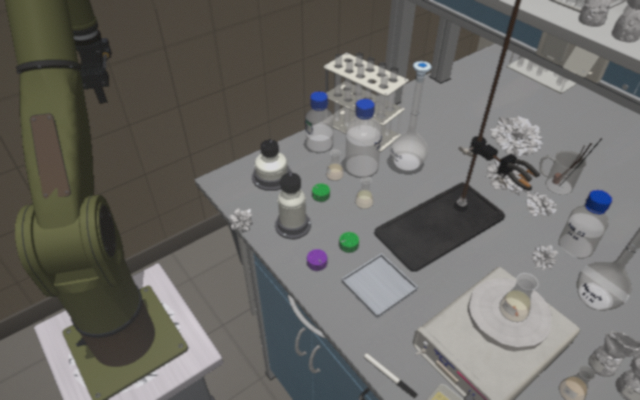

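```bash
python3 - <<'E'
from h import *
p=snapshot("top"); save(p,"topcrop.png",(200,130,450,260),3); W,ok=world(p)
k=ok&(W[...,2]>.15)&(W[...,0]>.2); 
n,l,st,c=cv2.connectedComponentsWithStats(k.astype(np.uint8))
for i in range(1,n):
    if st[i,4]>15: w=W[l==i]; print(st[i],w.min(0).round(3),w.max(0).round(3))
# tray yaw
k=ok&(abs(W[...,0]-.537)<.1)&(abs(W[...,1]+.223)<.1)&(W[...,2]>.009)&(W[...,2]<.02)
print(cv2.minAreaRect((W[k][:,:2]*1000).astype(np.float32)))
E
```

```text
[297   0  22  52 597] [0.877 0.04  0.15 ] [0.903 0.083 0.331]
[ 397    0   87   61 1683] [ 0.832 -0.332  0.161] [ 0.897 -0.144  0.374]
[494   0  25  18 358] [ 0.986 -0.455  0.151] [ 1.027 -0.403  0.184]
[549   0  71  48 785] [ 0.904 -0.579  0.15 ] [ 0.937 -0.538  0.33 ]
[ 168    4  106   68 4408] [0.824 0.147 0.15 ] [0.975 0.395 0.243]
[617  27  23  34 587] [ 0.882 -0.767  0.15 ] [ 0.969 -0.715  0.193]
[ 263   70   36   41 1074] [0.733 0.086 0.15 ] [0.819 0.172 0.227]
[203  92  23  24 434] [0.715 0.261 0.15 ] [0.765 0.31  0.184]
[522 131  35  26 553] [ 0.629 -0.507  0.15 ] [ 0.676 -0.461  0.214]
[296 201  22  22 373] [0.459 0.034 0.151] [0.508 0.083 0.172]
[   0  296   77   69 2859] [0.2   0.478 0.238] [0.3   0.628 0.404]
((556.0859375, -206.7464599609375), (163.87112426757812, 161.436279296875), 1.0450044870376587)
```

View pics/topcrop.png

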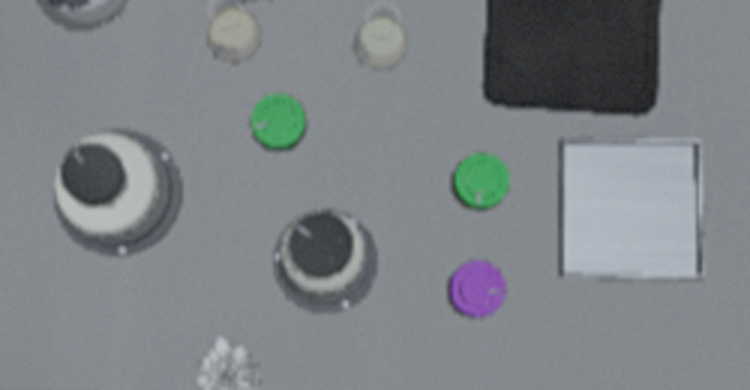

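```bash
python3 - <<'E'
from h import *
s=monitor.get_state(); r=R.from_quat(s["eef_rot"]); print(r.as_matrix().round(3))
d=np.array([.544,.251,.25])-s["tool_pos"]; print(r.inv().apply(d)*100)
E
```

```text
[[-0.922  0.386 -0.   ]
 [ 0.386  0.922  0.   ]
 [ 0.     0.    -1.   ]]
[-40.47403237 -18.32762091   5.27235112]
```

The target is the black cap on the wide white bottle, at top px (231,188), crop (93,175). The black cap at crop (320,243) sits on the slim bottle. The green caps at crop (278,121) and (481,180) and the purple one at (477,289) are loose look-alikes. I'm moving above the squat cap.

Emit:
{"fn": "carry_out", "kwargs": {
  "motion": [-5.06,-2.29,0.5,0,0,0,-5.06,-2.29,0.5,0,0,0,-5.06,-2.29,0.5,0,0,0,-5.06,-2.29,0.5,0,0,0,-5.06,-2.29,0.5,0,0,0,-5.06,-2.29,0.5,0,0,0,-5.06,-2.29,0.5,0,0,0,-5.06,-2.29,0.5,0,0,0],
  "hand": 8.8,
  "grip_force": 40
}}

```text
clock: 1.55
tool_pos: [0.5453, 0.2498, 0.2628]
eef_rot: [0.197, 0.98, 0.0, 0.0]
contact_force: [-1.0, -0.2, -0.1]
opening: 0.995
```

Emit:
{"fn": "carry_out", "kwargs": {
  "motion": [0,0,0,0,0,0,0,0,0,0,0,0]
}}

```text
clock: 1.8
tool_pos: [0.5437, 0.2516, 0.2627]
eef_rot: [0.197, 0.98, 0.0, -0.0]
contact_force: [0.4, -0.4, 0.4]
opening: 0.995
```

```bash
cat > wr.py <<'E'
from h import *
def wcloud(s,p):
    H=np.array(p["hand_eye"]); v,u=np.mgrid[0:400,0:640]; a=(u-p["cx"])/p["fx"]; b=(v-p["cy"])/p["fy"]
    th=np.hypot(a,b); z=p["range_z"]; k=np.tan(np.minimum(th,1.5))/np.maximum(th,1e-9)
    c=np.stack([a*k*z,b*k*z,z],-1); t=c@H[:3,:3].T+H[:3,3]
    return R.from_quat(s["eef_rot"]).apply(t.reshape(-1,3)).reshape(t.shape)+s["tool_pos"],(z>0)&(th<1.4)
E
python3 - <<'E'
from wr import *
s=monitor.get_state(); p=snapshot("wrist"); save(p,"w1.png")
print(s["tool_pos"],s["eef_rot"],s["q"].round(2)); W,ok=wcloud(s,p)
for m in finder.masks_of(p,"squat_cap")[:4]:
    k=m["pixels"]&ok
    w=W[k]; zt=np.percentile(w[:,2],90); top=w[abs(w[:,2]-zt)<.006]
    print(m["p"],m["extent"],zt.round(3),((top.min(0)+top.max(0))/2).round(4),np.ptp(top,0).round(3))
    c=np.array([*((top.min(0)+top.max(0))/2)[:2],.155]); print(R.from_quat(s["eef_rot"]).inv().apply(c-s["tool_pos"])*100)
E
```

```text
[0.54372743 0.25160529 0.26272183] [ 1.97073475e-01  9.80388563e-01  4.34182666e-04 -3.49164047e-04] [-0.37  0.71 -0.24  1.69  0.23  0.78  0.45]
0.97 [291.6, 173.1, 354.6, 243.2] 0.121 [0.5439 0.2513 0.1193] [0.049 0.05  0.008]
[-0.04056611 -0.03203487 10.7721326 ]
0.9 [229.7, 256.2, 253.9, 297.5] 0.027 [0.6165 0.111  0.025 ] [0.037 0.036 0.008]
[-12.15101119 -10.16692512  10.75453549]
0.59 [69.9, 200.7, 96.4, 216.9] 0.027 [ 0.4447 -0.0751  0.0243] [0.017 0.037 0.007]
[ -3.49986189 -33.96329794  10.74495504]
```

Emit:
{"fn": "carry_out", "kwargs": {
  "motion": [0,0,3,0,0,0,0,0,3,0,0,0,0,0,3,0,0,0,0,0,1.7,0,0,0,0,0,0,0,0,0]
}}

```text
clock: 2.52
tool_pos: [0.5431, 0.2518, 0.155]
eef_rot: [0.196, 0.981, -0.0, -0.001]
contact_force: [0.9, 0.2, 0.3]
opening: 1.001
```

Emit:
{"fn": "carry_out", "kwargs": {
  "motion": [0,0,0,0,0,0,0,0,0,0,0,0,0,0,0,0,0,0,0,0,0,0,0,0,0,0,0,0,0,0,0,0,0,0,0,0],
  "hand": 4,
  "grip_force": 40
}}

```text
clock: 3.28
tool_pos: [0.5443, 0.251, 0.1561]
eef_rot: [0.197, 0.98, 0.0, 0.0]
contact_force: [-1.1, -0.1, 3.3]
opening: 0.553
```

Emit:
{"fn": "carry_out", "kwargs": {
  "motion": [0,0,0.3,0,0,0,0,0,0.3,0,0,0,0,0,0.2,0,0,0,0,0,0,0,0,0,0,0,0,0,0,0]
}}

```text
clock: 3.9
tool_pos: [0.5442, 0.2511, 0.1484]
eef_rot: [0.197, 0.98, 0.0, 0.0]
contact_force: [-1.4, -1.3, 8.7]
opening: 0.55
```

Emit:
{"fn": "carry_out", "kwargs": {
  "motion": [0,0,0,0,0,-0.13,0,0,0,0,0,-0.13,0,0,0,0,0,-0.13,0,0,0,0,0,-0.13,0,0,0,0,0,-0.13,0,0,0,0,0,-0.13,0,0,0,0,0,-0.13,0,0,0,0,0,-0.14]
}}

```text
clock: 4.9
tool_pos: [0.5447, 0.2515, 0.1486]
eef_rot: [-0.323, 0.946, 0.0, 0.001]
contact_force: [-0.9, -0.6, 7.5]
opening: 0.553
```

Emit:
{"fn": "carry_out", "kwargs": {
  "motion": [0,0,0,0,0,0,0,0,0,0,0,0]
}}

```text
clock: 5.15
tool_pos: [0.5448, 0.2515, 0.1486]
eef_rot: [-0.321, 0.947, 0.0, 0.001]
contact_force: [0.5, -0.4, 7.8]
opening: 0.554
```

```bash
python3 - <<'E'
from h import *
s=monitor.get_state(); print(s["contact_force"],s["moment"],s["tool_pos"],R.from_quat(s["eef_rot"]).as_matrix().round(2))
p=snapshot("top"); save(p,"t2.png",(190,140,310,240),6)
E
```

```text
[ 0.52327856 -0.41401194  7.81119835] [-0.08727222  0.05094573 -0.01920968] [0.54479945 0.25147088 0.14857933] [[-0.79 -0.61  0.  ]
 [-0.61  0.79  0.  ]
 [-0.   -0.   -1.  ]]
```

The turn met almost no torque, so the cap turned with the grip. Lifting straight up.

Emit:
{"fn": "carry_out", "kwargs": {
  "motion": [0,0,-0.5,0,0,0,0,0,-0.5,0,0,0,0,0,-1,0,0,0,0,0,-1.5,0,0,0,0,0,-1.5,0,0,0,0,0,0,0,0,0]
}}

```text
clock: 5.95
tool_pos: [0.5447, 0.2515, 0.1993]
eef_rot: [-0.321, 0.947, 0.0, 0.001]
contact_force: [-0.0, -0.4, -0.5]
opening: 0.556
```

Emit:
{"fn": "carry_out", "kwargs": {
  "motion": [0,0,-3,0,0,0,0,0,-4,0,0,0,0,0,-5,0,0,0,0,0,-3,0,0,0,0,0,0,0,0,0]
}}

```text
clock: 6.58
tool_pos: [0.5447, 0.2517, 0.3497]
eef_rot: [-0.321, 0.947, 0.0, 0.002]
contact_force: [-0.1, -0.3, -0.4]
opening: 0.552
```

```bash
python3 - <<'E'
from wr import *
s=monitor.get_state(); p=snapshot("wrist"); save(p,"w3.png"); W,ok=wcloud(s,p)
print(s["tool_pos"],s["contact_force"],s["q"].round(2))
for m in finder.masks_of(p,"squat_cap")[:3]:
    k=m["pixels"]&ok; w=W[k]; print(m["p"],m["extent"],np.median(w,0).round(3))
    t=R.from_quat(s["eef_rot"]).inv().apply(w-s["tool_pos"]); print(np.percentile(t,[5,50,95],axis=0).round(3))
r=R.from_quat(s["eef_rot"])
print(r.inv().apply(np.array([.538,-.223,s["tool_pos"][2]])-s["tool_pos"])*100)
E
```

```text
[0.54470269 0.25172063 0.34969784] [-0.06774475 -0.30865376 -0.42116695] [-0.16  0.66 -0.62  1.58  0.43  1.04  1.32]
0.87 [122.8, 28.7, 152.8, 63.2] [ 0.557 -0.075  0.026]
[[ 0.17  -0.293  0.321]
 [ 0.191 -0.268  0.323]
 [ 0.214 -0.25   0.347]]
0.86 [192.6, 122.8, 227.3, 162.9] [0.607 0.106 0.026]
[[ 0.019 -0.177  0.322]
 [ 0.04  -0.153  0.324]
 [ 0.061 -0.134  0.344]]
0.65 [270.6, 212.6, 375.6, 299.5] [0.535 0.244 0.314]
[[-0.004 -0.02   0.035]
 [ 0.012 -0.     0.036]
 [ 0.024  0.02   0.053]]
[ 29.37342509 -37.29926776  -0.11197383]
```

View pics/w3.png

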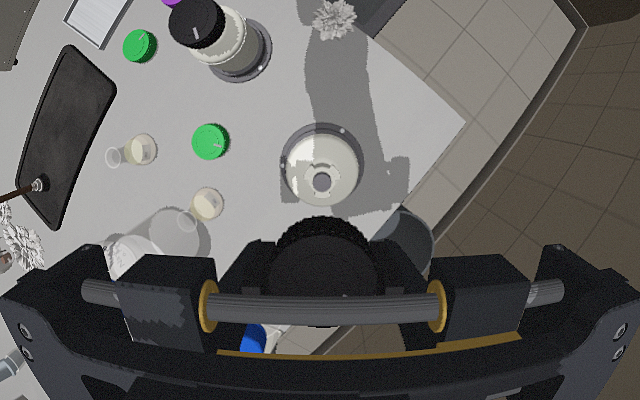

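The cap is held between the pads (px (325,255)) and the bare neck shows at (322,182). I'll rotate the jaws to line up with the tray, then cross high above everything.

Emit:
{"fn": "carry_out", "kwargs": {
  "motion": [0,0,0,0,0,0.165,0,0,0,0,0,0.165,0,0,0,0,0,0.165,0,0,0,0,0,0.165,0,0,0,0,0,0]
}}

```text
clock: 7.3
tool_pos: [0.5434, 0.2506, 0.3459]
eef_rot: [0.002, 1.0, -0.001, -0.001]
contact_force: [0.3, -0.6, -1.2]
opening: 0.55
```

Emit:
{"fn": "carry_out", "kwargs": {
  "motion": [0,-5,0,0,0,0,0,-6,0,0,0,0,0,-6,0,0,0,0,0,-6,0,0,0,0,0,-6,0,0,0,0,0,-6,0,0,0,0,0,-6,0,0,0,0,0,-4,0,0,0,0]
}}

```text
clock: 8.3
tool_pos: [0.5398, -0.2027, 0.3464]
eef_rot: [0.003, 1.0, -0.0, -0.001]
contact_force: [0.1, 0.6, -0.4]
opening: 0.554
```

Emit:
{"fn": "carry_out", "kwargs": {
  "motion": [0,0,0,0,0,0,0,0,0,0,0,0]
}}

```text
clock: 8.55
tool_pos: [0.5408, -0.1979, 0.3469]
eef_rot: [0.002, 1.0, 0.001, -0.001]
contact_force: [-0.0, 0.6, 0.2]
opening: 0.554
```

```bash
python3 - <<'E'
from wr import *
s=monitor.get_state(); p=snapshot("wrist"); save(p,"w4.png"); W,ok=wcloud(s,p)
print(s["tool_pos"],s["contact_force"],s["q"].round(2),s["opening"])
for m in finder.masks_of(p,"tray")[:2]:
    k=m["pixels"]&ok&(W[...,2]<.03); w=W[k]; print(m["p"],m["extent"],np.percentile(w,[1,50,99],axis=0).round(3),cv2.minAreaRect((w[:,:2]*1000).astype(np.float32)))
r=R.from_quat(s["eef_rot"]); print(r.as_matrix().round(3)); print(r.inv().apply(np.array([.538,-.223,.069])-s["tool_pos"])*100)
p=snapshot("top"); save(p,"t4.png"); W,ok=world(p)
k=ok&(abs(W[...,0]-.538)<.13)&(abs(W[...,1]+.223)<.18)&(W[...,2]>.03)&(W[...,2]<.25)
n,l,st,c=cv2.connectedComponentsWithStats(k.astype(np.uint8))
for i in range(1,n):
    if st[i,4]>15: w=W[l==i]; print(st[i],w.min(0).round(3),w.max(0).round(3))
E
```

```text
[ 0.54081083 -0.19790597  0.34692088] [-0.02192326  0.63225488  0.1752379 ] [ 0.55  0.6  -0.47  1.65  0.31  0.97  1.54] 0.5540269019892028
0.64 [256.0, 118.9, 351.7, 211.9] [[ 0.475 -0.285  0.001]
 [ 0.536 -0.222  0.003]
 [ 0.599 -0.16   0.015]] ((536.9508056640625, -222.36427307128906), (128.18429565429688, 128.2954559326172), 0.5157639980316162)
[[-1.     0.004 -0.001]
 [ 0.004  1.     0.002]
 [ 0.001  0.002 -1.   ]]
[ 0.23656272 -2.55751533 27.7881166 ]
[472 188  17  32 448] [ 0.483 -0.403  0.031] [ 0.564 -0.382  0.087]
```

View pics/w4.png

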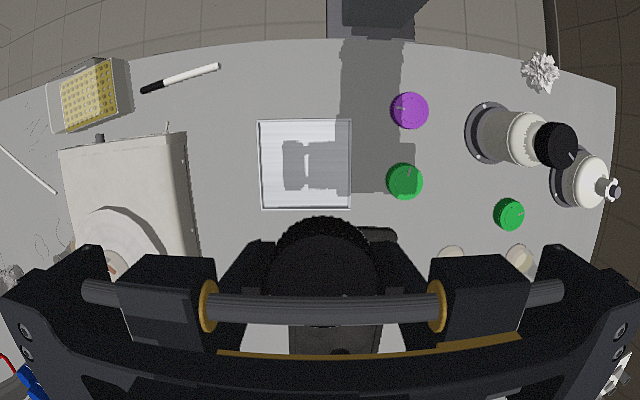

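The view is clear: the tray is under the gripper at px (305,165), centred at (0.537, -0.222). The nearest tall object is the box, at y < -0.38. Lowering the cap now.

Emit:
{"fn": "carry_out", "kwargs": {
  "motion": [0.4,-2.5,4,0,0,0,0,0,5,0,0,0,0,0,5,0,0,0,0,0,5,0,0,0,0,0,4,0,0,0,0,0,2.5,0,0,0,0,0,0,0,0,0,0,0,0,0,0,0]
}}

```text
clock: 9.7
tool_pos: [0.5378, -0.2233, 0.0937]
eef_rot: [0.003, 1.0, -0.0, 0.001]
contact_force: [0.9, 0.5, 0.2]
opening: 0.554
```

Emit:
{"fn": "carry_out", "kwargs": {
  "motion": [0,0,1,0,0,0,0,0,1,0,0,0,0,0,0.4,0,0,0,0,0,0,0,0,0,0,0,0,0,0,0]
}}

```text
clock: 10.32
tool_pos: [0.537, -0.2239, 0.0688]
eef_rot: [0.003, 1.0, 0.0, 0.0]
contact_force: [0.7, 0.7, -0.1]
opening: 0.551
```

Release with a partial opening, so the fingers stay inside the walls, then retreat.

Emit:
{"fn": "carry_out", "kwargs": {
  "motion": [0,0,0,0,0,0,0,0,0,0,0,0,0,0,0,0,0,0,0,0,0,0,0,0],
  "hand": 6.4
}}

```text
clock: 10.82
tool_pos: [0.5369, -0.2239, 0.0687]
eef_rot: [0.003, 1.0, 0.0, 0.0]
contact_force: [-0.5, 0.2, 0.7]
opening: 0.73
```

Emit:
{"fn": "carry_out", "kwargs": {
  "motion": [0,0,-1,0,0,0,0,0,-2,0,0,0,0,0,-4,0,0,0,0,0,-5,0,0,0,0,0,-5,0,0,0,0,0,-5,0,0,0,0,0,0,0,0,0]
}}

```text
clock: 11.7
tool_pos: [0.5388, -0.2242, 0.2934]
eef_rot: [0.004, 1.0, -0.001, 0.004]
contact_force: [-0.4, 0.6, 0.6]
opening: 0.726
```

```bash
python3 - <<'E'
from wr import *
s=monitor.get_state(); print(s["tool_pos"],s["opening"],s["contact_force"])
p=snapshot("wrist"); save(p,"w5.png"); W,ok=wcloud(s,p)
for t in ("squat_cap","tall_cap"):
  for m in finder.masks_of(p,t)[:4]:
    w=W[m["pixels"]&ok]; zt=np.percentile(w[:,2],90); top=w[abs(w[:,2]-zt)<.006]
    print(t,m["p"],m["extent"],zt.round(3),((top.min(0)+top.max(0))/2).round(3),np.ptp(top,0).round(3))
p=snapshot("scene"); W,ok=world(p)
for t in ("squat_cap","tall_cap"):
  for m in finder.masks_of(p,t)[:4]:
    w=W[m["pixels"]&ok]; zt=np.percentile(w[:,2],95); top=w[abs(w[:,2]-zt)<.006]
    print("scene",t,m["p"],m["extent"],zt.round(3),((top.min(0)+top.max(0))/2).round(3))
E
```

```text
[ 0.53878685 -0.22419212  0.29336468] 0.7259421250257856 [-0.36152478  0.59655335  0.59642925]
squat_cap 0.87 [421.1, 91.9, 468.2, 132.8] 0.027 [ 0.461 -0.08   0.025] [0.048 0.05  0.008]
squat_cap 0.85 [302.8, 147.8, 346.3, 196.8] 0.03 [ 0.537 -0.223  0.028] [0.049 0.049 0.007]
squat_cap 0.75 [523.0, 207.3, 556.6, 243.2] 0.027 [0.61  0.102 0.025] [0.049 0.05  0.008]
squat_cap 0.55 [417.4, 166.8, 453.7, 209.7] 0.027 [ 0.558 -0.084  0.025] [0.049 0.049 0.008]
tall_cap 0.85 [581.5, 127.5, 627.4, 181.7] 0.169 [0.484 0.056 0.167] [0.05  0.052 0.007]
scene squat_cap 0.95 [368.7, 270.6, 395.0, 295.8] 0.033 [ 0.538 -0.225  0.031]
scene squat_cap 0.63 [312.0, 180.5, 326.7, 198.7] 0.03 [0.611 0.102 0.028]
scene squat_cap 0.59 [307.8, 249.9, 328.6, 272.6] 0.03 [ 0.46  -0.081  0.028]
scene squat_cap 0.58 [343.3, 228.0, 357.2, 251.5] 0.03 [ 0.557 -0.085  0.029]
scene tall_cap 0.6 [281.1, 175.8, 300.0, 195.6] 0.172 [0.484 0.057 0.17 ]
```

View pics/w5.png

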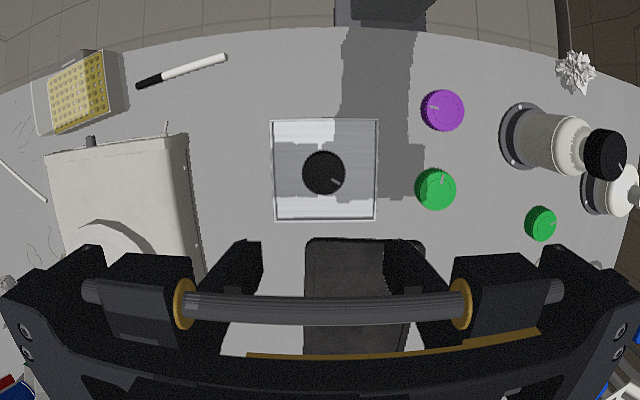

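The black cap lies flat and centred in the tray (px (323,172), top at about 0.03 m). The fingers are empty and the tall cap is still at (0.484, 0.056).

```bash
python3 -c "
from plant import workorder; print(workorder.finish_job())"
```

```text
the job is handed in; nothing more can be done
None
```

The squat bottle is open: I pushed its cap down about 7.7 mm at roughly 9 N, turned it 60° anticlockwise and lifted it off. It is now in the steel tray, and the job is handed in (no verdict is reported).

- **Cap in tray:** it measured about 1 mm from the tray's centre. Its top is level at about 0.030 m by the wrist camera and 0.033 m by the scene camera, against 0.029 m expected. That gap is within camera error. The cap is top side up.
- **Tall bottle:** its cap stayed at (0.484, 0.056), within 2 mm of the first reading.
- **Robot:** the gripper is empty and clear, about 0.2 m above the tray.
- **Time and checks:** the last move ended at 11.7 s of the 45 s allowed. No check failed or disagreed beyond camera error.

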